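Drop a spent cartridge into the lever bin

ROBOT

A 7-joint arm with a two-finger parallel gripper is mounted at the origin on the work surface. World frame = base frame: x ahead of the robot, y to its left, z up, the work surface at z = 0. Lengths are in mm, angles in rad, forces in N, time in s.
With the tool pointing down it reaches from about 400 to 875 mm from the base axis. Payload 4.4 kg.
Tool frame: the origin (TCP) lies at the very end of the fingers, on their centre line; the grasp point (between the pads) lies 19 mm behind it; z points along the fingers, y is the line along which they close (so a half turn about z gives the same grasp; the last joint's range is limited). The gripper opens to 85 mm and grips with 20 to 120 N. Pads are 22 mm wide; open, the fingers measure 114 mm over their backs; the gripper's body (76 mm by 85 mm) begins 54 mm behind the grasp point. The pads swing forward as they close: fully open they stand 13 mm farther back than shut.
Start: joints at [1.125, 0.628, 0.038, 1.517, -0.027, 0.996, -0.02], TCP at [241.006, -603.684, 231.313] pointing down, gripper open.
Joint ranges: [-3.06, 3.06], [-0.37, 2.12], [-1.25, 1.32], [0.18, 2.47], [-1.1, 4.24], [0.23, 1.98], [-2.94, 2.94]. Speed limits (rad/s): [2.57, 2.57, 3.14, 3.14, 3.14, 3.14, 3.14].

INTERFACE

Orientations are given as [roll, pitch, yaw] about the fixed x, y, z axes, in that order (R = Rz(yaw) Ry(pitch) Rx(roll)).
In Python, from cell import monitor, viewer, workorder gives the robot as it stands.
- The arm moves only by the tool arm_command, never from a script. Its argument "series" is one flat list of numbers, 5 for each row, row after row: the opening in per cent of the stroke, from 0 (shut) to 100 (fully open), then the shift along the tool's x, y, z in cm, then the turn about the tool's z in degrees. In form: [claw, x, y, z, roll, claw, x, y, z, roll, ...]. A call has exactly 5 rows; each row is the pose to reach, as a shift and turn from the pose commanded when the call began, along the tool's axes at that moment; what a row does not reach only later rows make up. A row lasts 1/12 s, in which the tool goes at most 41.7 mm and 7.16 degrees, less where a joint would pass 70% of its speed; a pose out of reach is approached as far as the arm can. A call with a gripper value outside its range is refused whole. The fingers move at their own pace and stop on an object; the grip force is fixed at half the most. Time passes only in rows, so rows that repeat a pose let the fingers close, or fill a call up. It gives the time, the measured TCP pose, the force, the opening and the grip force at its end, in the units of the state.
- monitor.read_state(): the state, without advancing time (a new reading comes with each control period).
- viewer.get_image(name): name is "scene" or "top"; returns (picture, depth): 384x512x3 uint8, red, green, blue; 384x512 float32, mm along the optical axis (not along the pixel's ray), 0 where there is no reading.
- viewer.camera_model(name): a dict with "mtx" (3x3 intrinsics, pixels), "dist_coeffs" ([k1, k2, p1, p2, k3] as OpenCV has them; the pictures are not rectified), "R" (3x3) and "t" (3): a world point X has camera coordinates R X + t. Camera axes: x right, y down, z forward; pixel columns grow to the right and rows downward; lengths in mm; the calibration is good to about 2 mm. A picture is of the moment at which its call begins. camera_model takes no time and is no camera call.
- workorder.finish_job(): hands the job in; it is judged then, once.
The state is a dict: "clock": time; "qpos": joint angles; "qd": joint speeds; "tau": joint torques, N m; "eef_pos": TCP position; "tool_rot": TCP orientation; "force": force on the tool from outside, world axes, zero at the start; "torque": the same for the moment, N m; "width": finger opening in mm; "gripper_force": force on a finger pad.
Only numpy, scipy, OpenCV 4.12 (cv2) and the standard library are available. Lean on these libraries where they do the work, as an engineer would, in place of code of your own. Each camera call takes 0.05 s, during which the arm holds its last target. There are 200 camera calls.

TASK

Press the orange lever on the blue bin all the way down so that its linked lid stands fully open, and keep it down until the spent cartridge waiting on the chute has rolled into the bin by itself. Then ease the lever up slowly so that the lid settles fully shut without slamming, and move away. Work the lid by the lever only: do not touch the lid or the cartridge, and leave everything else where it stands.

Things in the scene. Friction and masses are not known exactly. Their poses are not given: they have to be found in the camera images.
- bin: Blue open-topped bin with a clear, grey-edged lid, 160 (x) by 170 (y) by 128 mm high, walls 5 mm, floor 8 mm, fixed to the table. Origin: centre of its underside. Its -x side is the front, with the orange lever; its +x side carries a white chute that slopes down into the bin, 112 mm wide, reaching 200 mm behind the origin and up to 190 mm high. Turned about the vertical by up to 0.35 rad either way.
- lever_pad (a point): Centre of the top face of the orange pad at the end of the lever; moves with the lever. The pad is 50 mm (along the lever) by 56 mm, 10 mm thick. Lever up: 185 mm in front (bin's -x) of the bin's origin and 144 mm above the table. Lever fully down: 189 mm in front and 94 mm above the table.
- lever_hinge (a point): Centre of the lever's hinge at the bin's front, 90 mm in front of the bin's origin, 112 mm above the table; hinge axis along the bin's y. It does not move. The pad centre is 100 mm from it along the lever and 7 mm above the lever's centreline.
- lever (a joint): Lever angle in rad: 0 = up (lever points forward and 0.25 rad above level), 0.5 = fully down against its stop (0.25 rad below level). Pressing the pad down takes about 3 to 7 N; let go, the lid's weight brings it back up quickly.
- lid_angle (a joint): Lid angle in rad: 0 = shut (level), about 1.0 = fully open. Geared to the lever: lid angle = 2 x lever angle. The lid is hinged on the front rim, its rear edge swings up. It has hardly any damping and slams if the lever is let go; it has been eased down well if the last third of its way takes a second or so.
- lid: The lid: clear sheet 164 by 168 mm with grey edges and a grey lip, 26 mm high, at its rear edge, which holds back the cartridge. Origin: middle of the hinge, 80 mm in front of the bin's origin and 131 mm above the table; x runs along the lid from the hinge to the rear edge.
- cartridge: Spent cartridge, a white cylinder with green ends, 30 mm across, 80 mm long, about 35 g; origin at its centre, y along its length. At the start it lies across the chute against the lid's lip, 148 mm above the table, and it rolls into the bin as soon as the lid rises about 40 mm; in the bin its centre is less than 90 mm above the table.
- white_jar: White screw jar, 60 mm across, 70 mm high, near the lever; origin under its centre. Leave alone.
- dropper: Yellow bottle with a white cap, 40 mm across, 85 mm high, near the lever; origin under its centre. Leave alone.
- amber_jar: Amber glass jar, 64 mm across, 90 mm high; origin under its centre. Leave alone.
- cup: Green cup, 70 mm across, 85 mm high; origin under its centre. Leave alone.
- full_cartridge: Full cartridge standing upright, white with red ends, 38 mm across its foot, 87 mm high; origin under its centre. Leave alone.
- orange_tray: Open orange tray 110 by 150 by 40 mm; origin under its centre. Leave alone.
- spatula: Spatula lying flat, 180 mm long; origin near its middle. Leave alone.

How it is judged:
By the outcome, as a careful person would: the job done as asked, in the order asked, and still so for the second after the job is handed in, with the robot touching nothing.
It also fails if it takes over 38 s, if anything falls off the work surface, if the arm or the gripper's body presses on something with over 40 N, if the wrist force passes 120 N, or if a joint passes its speed limit or range.

## Working session

There is one attempt and no reset: what is moved stays moved. The work goes in short steps, Python scripts to look and compute and a tool call to move; the robot and the scene stay as the last step left them, time stands still between calls to the robot, and variables do not carry over. Pictures are saved under pics/ and viewed, at most 10 in all, crops included, and the job is handed in when it is done.

Besides the shell and the picture viewer there is one more tool, called after "Request:" as a command line: name --argument value ..., lists and objects as JSON in quotes. arm_command: Moves the arm, as the interface text tells. Its arguments: {"type":"object","properties":{"series":{"type":"array","items":{"type":"number"}}},"required":["series"]}

```bash
mkdir -p pics
cat > h.py <<'E'
import numpy as np, cv2
from cell import monitor, viewer, workorder
def grab(n,f):
    im,d=viewer.get_image(n); cv2.imwrite('pics/'+f,im[:,:,::-1]); np.savez('pics/'+n,im=im,d=d); return im,d
def pts(n,uv,d):
    c=viewer.camera_model(n); K=np.array(c['mtx'],float);D=np.array(c['dist_coeffs'],float);R=np.array(c['R']);t=np.array(c['t'])
    p=cv2.undistortPoints(np.array(uv,float).reshape(-1,1,2),K,D).reshape(-1,2)
    return (np.c_[p,np.ones(len(p))]*np.array(d).reshape(-1,1)-t)@R
def plane(n,uv,z):
    a=pts(n,uv,np.ones(len(uv)));b=pts(n,uv,2*np.ones(len(uv)));o=2*a-b
    return o+(b-a)*((z-o[:,2])/(b-a)[:,2])[:,None]
E
python3 - <<'E'
from h import *
a,_=grab('scene','s1.png');b,_=grab('top','t1.png')
s=monitor.read_state();print(s)
E
```

```text
{'clock': 0.1, 'qpos': array([ 1.12524716,  0.62925353,  0.03842145,  1.51826306, -0.02704749,
        0.99631595, -0.01997828]), 'qd': array([-0.00119361, -0.00193581, -0.00055915, -0.00186396,  0.00073708,
        0.000591  ,  0.00139612]), 'tau': array([ 3.43923086e-03, -5.64518523e+01,  1.23088863e+00, -1.93968576e+01,
        1.13672821e-02,  5.43425238e-03,  2.44653143e-05]), 'eef_pos': array([ 240.79193451, -603.14724235,  230.48226389]), 'tool_rot': array([-3.13986907e+00, -3.61172762e-05,  3.79763978e-01]), 'force': array([0.1861686 , 0.07579384, 0.17558695]), 'torque': array([0.00645582, 0.06730974, 0.03725674]), 'gripper_force': 0.0, 'width': 85.52180885833982}
```

View pics/s1.png

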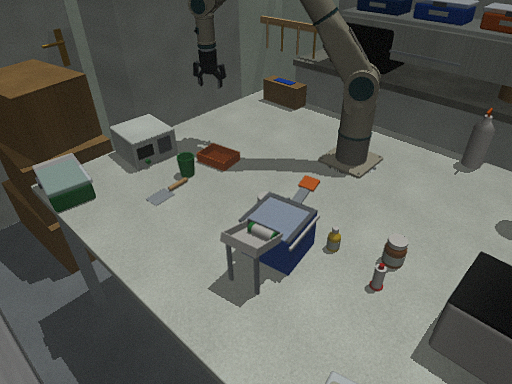

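View pics/t1.png

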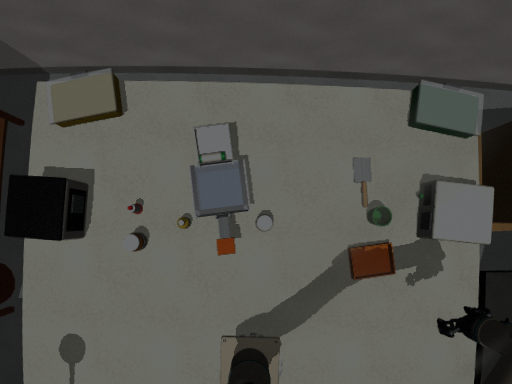

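The scene view shows the orange pad at about (309,184), the chute with the cartridge at (262,231) and the dropper at (334,240). In the top view the pad is at (226,246), the cartridge at (212,157), the white jar at (264,222) and the dropper at (184,222).

```bash
python3 - <<'E'
from h import *
def load(n): z=np.load(f'pics/{n}.npz'); return z['im'],z['d']
box={'top':(205,232,245,262),'scene':(290,170,330,200)}
ray={}
for n in box:
    im,d=load(n);h=cv2.cvtColor(im,cv2.COLOR_RGB2HSV);x0,y0,x1,y1=box[n]
    m=np.zeros(d.shape,bool);m[y0:y1,x0:x1]=cv2.inRange(h,(3,170,120),(18,255,255))[y0:y1,x0:x1]>0
    v,u=np.nonzero(m);P=pts(n,np.c_[u,v],d[v,u]);
    P=P[d[v,u]>0];print(n,len(u),u.mean(),v.mean(),'depth pts',P.mean(0),P.std(0),P[:,2].min(),P[:,2].max())
    c,s,a=cv2.minAreaRect(np.c_[u,v].astype(np.float32));print(c,s,a)
    A=pts(n,[c],[1.])[0];B=pts(n,[c],[2.])[0];ray[n]=(2*A-B,(B-A)/np.linalg.norm(B-A))
    Q=plane(n,cv2.boxPoints((c,s,a)),144);print(Q.round(0))
(o1,d1),(o2,d2)=ray.values()
t=np.linalg.lstsq(np.c_[d1,-d2],o2-o1,rcond=None)[0];print('tri',o1+t[0]*d1,o2+t[1]*d2)
im,d=load('top')
# blue-grey lid & bin orientation: lid outline by depth height band
V,U=np.mgrid[100:270,150:300];V=V.ravel();U=U.ravel();P=pts('top',np.c_[U,V],d[V,U])
for lo,hi in ((122,142),(142,200),(50,100)):
    s=(P[:,2]>lo)&(P[:,2]<hi);print(lo,hi,s.sum(),P[s].mean(0))
    M=np.zeros(d.shape,np.uint8);M[V[s],U[s]]=255
    M=cv2.morphologyEx(M,cv2.MORPH_OPEN,np.ones((3,3)))
    nc,L,st,ce=cv2.connectedComponentsWithStats(M)
    for i in range(1,nc):
        if st[i,4]>40:
            vv,uu=np.nonzero(L==i);q=pts('top',np.c_[uu,vv],d[vv,uu]);r=cv2.minAreaRect(q[:,:2].astype(np.float32));print('  ',st[i,4],r,q[:,2].mean())
E
python3 - <<'E'
import cv2
a=cv2.imread('pics/t1.png')[110:270,160:300];cv2.imwrite('pics/t1c.png',cv2.resize(a,None,fx=4,fy=4,interpolation=cv2.INTER_CUBIC)[:600])
E
```

```text
Traceback (most recent call last):
  File "h.py", line 7, in pts
    p=cv2.undistortPoints(np.array(uv,float).reshape(-1,1,2),K,D).reshape(-1,2)
      ~~~~~~~~~~~~~~~~~~~^^^^^^^^^^^^^^^^^^^^^^^^^^^^^^^^^^^^^^^^
cv2.error: OpenCV(4.12.0) /io/opencv/modules/calib3d/src/undistort.dispatch.cpp:347: error: (-215:Assertion failed) CV_IS_MAT(_src) && CV_IS_MAT(_dst) && (_src->rows == 1 || _src->cols == 1) && (_dst->rows == 1 || _dst->cols == 1) && _src->cols + _src->rows - 1 == _dst->rows + _dst->cols - 1 && (CV_MAT_TYPE(_src->type) == CV_32FC2 || CV_MAT_TYPE(_src->type) == CV_64FC2) && (CV_MAT_TYPE(_dst->type) == CV_32FC2 || CV_MAT_TYPE(_dst->type) == CV_64FC2) in function 'cvUndistortPointsInternal'
```

View pics/t1c.png

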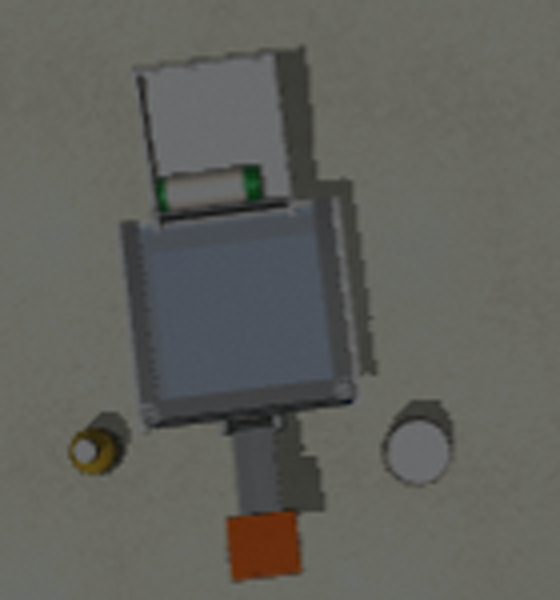

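The crop shows the bin square on with the pad centred at crop (264,545), which is (226,246) in the full picture. The lever runs straight up to the bin front at (256,425), and the jar and dropper stand clear to either side.

```bash
cat > m.py <<'E'
from h import *
def load(n): z=np.load(f'pics/{n}.npz'); return z['im'],z['d']
box={'top':(205,232,245,262),'scene':(290,170,330,200)}
ray={}
for n in box:
    im,d=load(n);h=cv2.cvtColor(im,cv2.COLOR_RGB2HSV);x0,y0,x1,y1=box[n]
    m=np.zeros(d.shape,bool);m[y0:y1,x0:x1]=cv2.inRange(h,(2,150,70),(20,255,255))[y0:y1,x0:x1]>0
    v,u=np.nonzero(m)
    P=pts(n,np.c_[u,v],d[v,u])[d[v,u]>0];print(n,len(u),'depth pts',len(P),np.median(P,0) if len(P) else 0)
    c,s,a=cv2.minAreaRect(np.c_[u,v].astype(np.float32));print(c,s,a)
    A=pts(n,[c],[1.])[0];B=pts(n,[c],[2.])[0];ray[n]=(2*A-B,(B-A)/np.linalg.norm(B-A))
    print(plane(n,cv2.boxPoints((c,s,a)),144).round(0)[:,:2].tolist(),plane(n,[c],144))
(o1,d1),(o2,d2)=ray.values()
t=np.linalg.lstsq(np.c_[d1,-d2],o2-o1,rcond=None)[0];print('tri',o1+t[0]*d1,o2+t[1]*d2)
E
python3 - <<'E'
from m import *
# lid plane pixel features read off the crop (front corners, back corners of lid rim; pad mid)
f=lambda x,y:(160+x/4,110+y/4)
Q=plane('top',[f(150,415),f(347,392),f(128,222),f(325,200)],131);print(Q.round(0))
J=plane('top',[f(418,452)],70);D=plane('top',[f(86,450)],85);print(J,D)
E
```

```text
top 265 depth pts 263 [428.84365694  86.8708233  143.76741635]
(225.47560119628906, 245.7804718017578) (15.349984169006348, 17.11688804626465) 83.6598129272461
[[449.0, 117.0], [457.0, 64.0], [409.0, 57.0], [402.0, 110.0]] [[429.2266657   86.96659367 144.        ]]
scene 190 depth pts 189 [433.78479107  86.98319638 142.1877018 ]
(308.9309997558594, 182.67242431640625) (17.45536231994629, 12.070196151733398) 21.801406860351562
[[469.0, 73.0], [407.0, 44.0], [402.0, 106.0], [463.0, 132.0]] [[435.84494429  89.13174583 144.        ]]
tri [428.93541769  87.27888925 139.69212533] [430.35469486  85.44625675 139.46331537]
[[528. 181. 131.]
 [550.  24. 131.]
 [683. 204. 131.]
 [705.  46. 131.]]
[[503.81680548 -36.34087166  70.        ]] [[497.97900195 239.9207404   85.        ]]
```

```bash
cat > p.py <<'E'
import sys
from h import *
from scipy.spatial.transform import Rotation as Ro
s=monitor.read_state();R=Ro.from_euler('xyz',s['tool_rot'])
T=np.array([float(a) for a in sys.argv[1:4]])
print('t',s['clock'],s['eef_pos'].round(1),s['tool_rot'].round(3),'F',s['force'].round(1),'w',s['width'])
print('cm',(R.inv().apply(T-s['eef_pos'])/10).round(2),'roll',np.degrees(R.as_euler('xyz')[2]-0.14).round(1))
E
python3 p.py 420 -260 235
```

```text
t 0.1 [ 240.8 -603.1  230.5] [-3.14 -0.    0.38] F [0.2 0.1 0.2] w 85.52180885833982
cm [ 29.36 -25.23  -0.41] roll 13.7
```

Request:
arm_command --series '[0, 2, -1.7, -0.2, 2, 0, 5, -4.3, -0.4, 5, 0, 8, -6.9, -0.4, 8, 0, 11, -9.5, -0.4, 11, 0, 14, -12, -0.4, 13.7]'

```text
clock: 0.52
eef_pos: [326.8, -438.3, 234.9]
tool_rot: [-3.141, 0.0, 0.138]
force: [-0.0, -0.3, -1.0]
width: 25.6
gripper_force: 0.0
```

```bash
python3 p.py 420 -240 235
```

```text
t 0.5167 [ 326.8 -438.3  234.9] [-3.141  0.     0.138] F [-0.  -0.3 -1. ] w 25.573836802098036
cm [ 1.195e+01 -1.836e+01  1.000e-02] roll -0.1
```

Request:
arm_command --series '[0, 2, -3.1, 0, 0, 0, 4, -6.2, 0, 0, 0, 6, -9.3, 0, 0, 0, 8, -12.4, 0, 0, 0, 10, -15.5, 0, 0]'

```text
clock: 0.93
eef_pos: [404.1, -271.0, 235.2]
tool_rot: [-3.141, 0.0, 0.141]
force: [1.3, -0.9, 0.6]
width: 0.3
gripper_force: 0.0
```

```bash
python3 p.py 429 87 200
```

```text
t 0.9333 [ 404.1 -271.   235.2] [-3.141  0.     0.141] F [ 1.3 -0.9  0.6] w 0.32440627641841385
cm [  7.49 -35.1    3.53] roll 0.0
```

Request:
arm_command --series '[0, 1, -3.9, 0, 0, 0, 2, -7.8, 0, 0, 0, 3, -11.7, 0, 0, 0, 4, -15.6, 0, 0, 0, 5, -19.5, 0, 0]'

```text
clock: 1.35
eef_pos: [425.6, -70.9, 235.3]
tool_rot: [-3.142, 0.0, 0.14]
force: [0.5, -0.0, -0.8]
width: 0.6
gripper_force: 0.0
```

```bash
python3 p.py 429 87 190
```

```text
t 1.35 [425.6 -70.9 235.3] [-3.142  0.     0.14 ] F [ 0.5 -0.  -0.8] w 0.5854710153430047
cm [  2.54 -15.58   4.53] roll 0.0
```

Request:
arm_command --series '[0, 0.6, -3.8, 0.5, 0, 0, 1.2, -7.6, 1.5, 0, 0, 1.8, -11.4, 2.5, 0, 0, 2.4, -14.6, 3.5, 0, 0, 2.5, -15.6, 4.5, 0]'

```text
clock: 1.77
eef_pos: [429.0, 91.0, 189.9]
tool_rot: [-3.139, -0.001, 0.148]
force: [0.3, -0.7, 0.1]
width: 0.1
gripper_force: 0.0
```

```bash
python3 p.py 428 87 150
python3 - <<'E'
from h import *
a,_=grab('scene','s2.png'); b,_=grab('top','t2.png')
cv2.imwrite('pics/c2.png',np.hstack([cv2.resize(a[120:300,210:350,::-1],(400,514)),cv2.resize(b[120:300,160:300,::-1],(400,514))]))
E
```

```text
t 1.7667 [429.   91.  189.9] [-3.139e+00 -1.000e-03  1.480e-01] F [ 0.3 -0.7  0.1] w 0.0542098005834299
cm [-0.16  0.39  3.99] roll 0.5
```

View pics/c2.png

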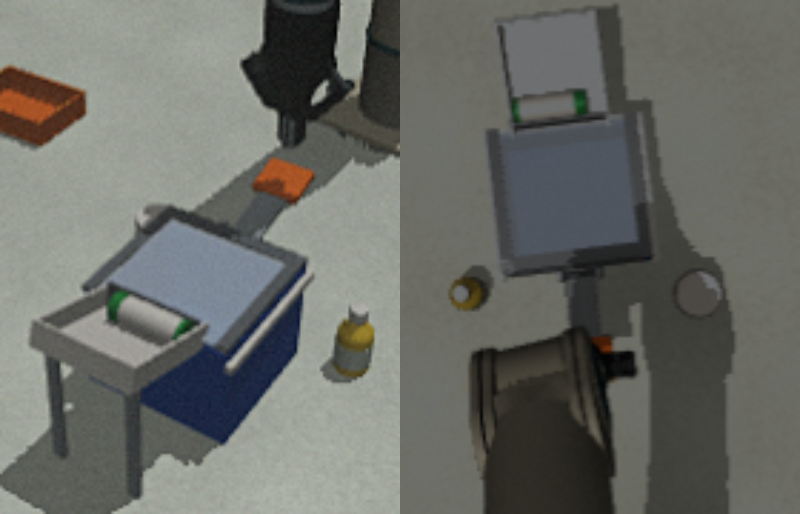

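The closed fingertips hang above the orange pad (left panel: tip at (290,145), pad at (285,180)). The jar and dropper are clear of the gripper.

Request:
arm_command --series '[0, 0, 0, 1, 0, 0, 0, 0, 2.2, 0, 0, 0, 0, 3.2, 0, 0, 0, 0, 3.8, 0, 0, 0, 0, 4.1, 0]'

```text
clock: 2.28
eef_pos: [428.6, 83.8, 148.9]
tool_rot: [3.141, 0.001, 0.139]
force: [0.1, 0.1, -0.3]
width: 0.2
gripper_force: 0.0
```

```bash
python3 p.py 428 87 130
```

```text
t 2.2833 [428.6  83.8 148.9] [3.141e+00 1.000e-03 1.390e-01] F [ 0.1  0.1 -0.3] w 0.1633752001612963
cm [-0.02 -0.33  1.89] roll -0.1
```

Request:
arm_command --series '[0, 0, -0.2, 0.4, 0, 0, 0, -0.2, 1, 0, 0, 0, -0.2, 1.6, 0, 0, -0.1, -0.2, 2.2, 0, 0, -0.1, -0.2, 2.8, 0]'

```text
clock: 2.7
eef_pos: [426.8, 86.6, 121.2]
tool_rot: [3.141, 0.001, 0.14]
force: [-3.0, -2.1, 4.5]
width: 0.0
gripper_force: 2.1
```

Request:
arm_command --series '[0, 0, 0, 0.6, 0, 0, -0.1, 0, 1.2, 0, 0, -0.1, 0, 1.8, 0, 0, -0.1, 0, 2.3, 0, 0, -0.1, 0, 2.5, 0]'

```text
clock: 3.12
eef_pos: [427.6, 87.1, 95.7]
tool_rot: [-3.141, -0.001, 0.141]
force: [-1.7, -2.7, 15.5]
width: -0.1
gripper_force: 7.9
```

```bash
python3 p.py 428 87 93
```

```text
t 3.1167 [427.6  87.1  95.7] [-3.141e+00 -1.000e-03  1.410e-01] F [-1.7 -2.7 15.5] w -0.0848409181215403
cm [0.04 0.02 0.27] roll 0.0
```

Request:
arm_command --series '[0, 0, 0, 0.1, 0, 0, 0, 0, 0.1, 0, 0, 0, 0, 0.1, 0, 0, 0, 0, 0.1, 0, 0, 0, 0, 0.1, 0]'

```text
clock: 3.53
eef_pos: [427.6, 87.1, 95.9]
tool_rot: [-3.141, -0.002, 0.14]
force: [-1.2, -1.9, 10.4]
width: 0.0
gripper_force: 5.2
```

```bash
python3 p.py 428 87 93;python3 - <<'E'
from h import *
a,_=grab('scene','s3.png'); b,_=grab('top','t3.png')
cv2.imwrite('pics/c3.png',np.hstack([cv2.resize(a[120:300,210:350,::-1],(400,514)),cv2.resize(b[120:300,160:300,::-1],(400,514))]))
E
```

```text
t 3.5333 [427.6  87.1  95.9] [-3.141e+00 -2.000e-03  1.400e-01] F [-1.2 -1.9 10.4] w 0.03375215794532351
cm [0.04 0.01 0.29] roll 0.0
```

View pics/c3.png

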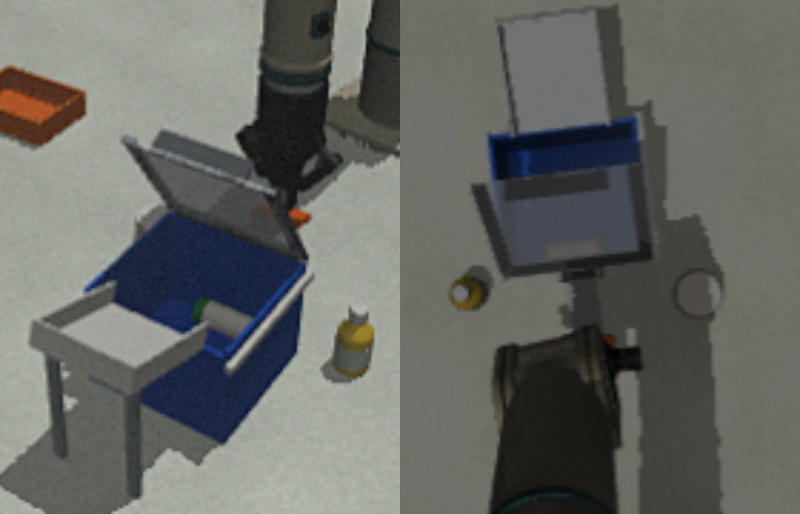

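The lid stands wide open and the cartridge lies inside the bin (green end at (202,310) in the left panel), with the chute empty. I'll press slightly more to confirm the stop.

Request:
arm_command --series '[0, 0, 0, 0.2, 0, 0, 0, 0, 0.3, 0, 0, 0, 0, 0.3, 0, 0, 0, 0, 0.3, 0, 0, 0, 0, 0.3, 0]'

```text
clock: 4.05
eef_pos: [427.8, 87.1, 95.0]
tool_rot: [-3.141, -0.004, 0.14]
force: [-6.8, -2.9, 39.1]
width: 0.1
gripper_force: 19.8
```

Request:
arm_command --series '[0, 0, 0, 0, 0, 0, 0, 0, 0, 0, 0, 0, 0, 0, 0, 0, 0, 0, 0, 0, 0, 0, 0, 0, 0]'

```text
clock: 4.47
eef_pos: [427.8, 87.1, 94.9]
tool_rot: [-3.141, -0.004, 0.14]
force: [-6.8, -2.1, 38.9]
width: -0.2
gripper_force: 19.8
```

The force rises without travel, so the lever is on its stop. Now easing it up.

Request:
arm_command --series '[0, 0, 0, -0.2, 0, 0, 0, 0, -0.4, 0, 0, 0, 0, -0.6, 0, 0, 0, 0, -0.8, 0, 0, 0, 0, -1.0, 0]'

```text
clock: 4.88
eef_pos: [426.7, 87.0, 102.2]
tool_rot: [-3.142, 0.0, 0.141]
force: [0.4, -1.4, 3.0]
width: 0.3
gripper_force: 1.1
```

Request:
arm_command --series '[0, 0, 0, -0.2, 0, 0, 0, 0, -0.4, 0, 0, 0, 0, -0.6, 0, 0, 0, 0, -0.8, 0, 0, 0, 0, -1.0, 0]'

```text
clock: 5.3
eef_pos: [426.3, 86.9, 112.4]
tool_rot: [-3.142, 0.001, 0.141]
force: [-1.8, -1.1, 3.6]
width: 0.2
gripper_force: 1.5
```

Request:
arm_command --series '[0, 0, 0, -0.2, 0, 0, 0, 0, -0.4, 0, 0, 0, 0, -0.6, 0, 0, 0, 0, -0.8, 0, 0, 0, 0, -1.0, 0]'

```text
clock: 5.72
eef_pos: [426.8, 87.0, 122.6]
tool_rot: [-3.142, -0.0, 0.141]
force: [-2.1, 0.0, 3.2]
width: 0.3
gripper_force: 1.5
```

Request:
arm_command --series '[0, 0, 0, -0.1, 0, 0, 0, 0, -0.2, 0, 0, 0, 0, -0.3, 0, 0, 0, 0, -0.4, 0, 0, 0, 0, -0.5, 0]'

```text
clock: 6.13
eef_pos: [427.4, 87.1, 127.5]
tool_rot: [-3.141, -0.001, 0.141]
force: [0.7, -0.8, 2.7]
width: 0.2
gripper_force: 1.6
```

Last 17 mm at about 10 mm/s.

Request:
arm_command --series '[0, 0, 0, -0.1, 0, 0, 0, 0, -0.2, 0, 0, 0, 0, -0.3, 0, 0, 0, 0, -0.4, 0, 0, 0, 0, -0.45, 0]'

```text
clock: 6.55
eef_pos: [427.6, 87.2, 132.1]
tool_rot: [-3.141, -0.002, 0.141]
force: [2.7, 0.2, 2.7]
width: -0.1
gripper_force: 1.6
```

Request:
arm_command --series '[0, 0, 0, -0.1, 0, 0, 0, 0, -0.2, 0, 0, 0, 0, -0.25, 0, 0, 0, 0, -0.3, 0, 0, 0, 0, -0.4, 0]'

```text
clock: 6.97
eef_pos: [426.6, 87.0, 135.8]
tool_rot: [-3.142, 0.0, 0.141]
force: [2.4, 0.9, 2.8]
width: -0.3
gripper_force: 1.6
```

Request:
arm_command --series '[0, 0, 0, -0.1, 0, 0, 0, 0, -0.15, 0, 0, 0, 0, -0.2, 0, 0, 0, 0, -0.25, 0, 0, 0, 0, -0.3, 0]'

```text
clock: 7.38
eef_pos: [426.6, 87.0, 138.9]
tool_rot: [-3.142, -0.0, 0.141]
force: [3.8, 1.2, 2.7]
width: 0.1
gripper_force: 1.6
```

Request:
arm_command --series '[0, 0, 0, -0.05, 0, 0, 0, 0, -0.1, 0, 0, 0, 0, -0.15, 0, 0, 0, 0, -0.2, 0, 0, 0, 0, -0.25, 0]'

```text
clock: 7.8
eef_pos: [426.6, 86.9, 141.4]
tool_rot: [3.142, -0.0, 0.141]
force: [2.5, 0.5, 2.2]
width: 0.1
gripper_force: 1.6
```

Request:
arm_command --series '[0, 0, 0, -0.05, 0, 0, 0, 0, -0.1, 0, 0, 0, 0, -0.15, 0, 0, 0, 0, -0.2, 0, 0, 0, 0, -0.25, 0]'

```text
clock: 8.22
eef_pos: [426.6, 86.9, 143.9]
tool_rot: [3.142, 0.0, 0.141]
force: [2.7, 0.4, 1.5]
width: -0.2
gripper_force: 1.6
```

Request:
arm_command --series '[0, 0, 0, -0.05, 0, 0, 0, 0, -0.1, 0, 0, 0, 0, -0.15, 0, 0, 0, 0, -0.2, 0, 0, 0, 0, -0.25, 0]'

```text
clock: 8.63
eef_pos: [426.6, 86.9, 146.4]
tool_rot: [3.142, 0.0, 0.141]
force: [1.5, 1.2, 2.0]
width: -0.1
gripper_force: 0.9
```

Request:
arm_command --series '[0, 0, 0, -0.05, 0, 0, 0, 0, -0.1, 0, 0, 0, 0, -0.15, 0, 0, 0, 0, -0.2, 0, 0, 0, 0, -0.25, 0]'

```text
clock: 9.05
eef_pos: [425.7, 86.7, 148.6]
tool_rot: [3.141, 0.002, 0.141]
force: [0.7, -0.2, -0.5]
width: 0.2
gripper_force: 0.0
```

Request:
arm_command --series '[0, 0, 0, -0.05, 0, 0, 0, 0, -0.1, 0, 0, 0, 0, -0.15, 0, 0, 0, 0, -0.2, 0, 0, 0, 0, -0.25, 0]'

```text
clock: 9.47
eef_pos: [426.6, 86.9, 151.4]
tool_rot: [3.142, 0.0, 0.141]
force: [0.0, -0.0, -0.0]
width: 0.1
gripper_force: 0.0
```

Contact is released gently. Moving up and away, then checking.

Request:
arm_command --series '[0, 0, 0, -1, 0, 0, 0, 0, -3, 0, 0, 0, 0, -5.5, 0, 0, 0, 0, -8, 0, 0, 0, 0.3, -9, 0]'

```text
clock: 9.88
eef_pos: [428.3, 84.7, 244.1]
tool_rot: [-3.141, -0.004, 0.141]
force: [-0.1, -0.6, -0.3]
width: 0.0
gripper_force: 0.0
```

Request:
arm_command --series '[0, 0, 2.5, 0, 0, 0, 0, 6, 0, 0, 0, 0, 10, 0, 0, 0, 0, 14, 0, 0, 0, 0, 17, 0, 0]'

```text
clock: 10.3
eef_pos: [450.8, -87.7, 241.6]
tool_rot: [3.14, -0.0, 0.139]
force: [0.5, -0.5, -0.4]
width: -0.2
gripper_force: 0.0
```

Request:
arm_command --series '[0, 0, 1, 0, 0, 0, 0, 1, 0, 0, 0, 0, 1, 0, 0, 0, 0, 1, 0, 0, 0, 0, 1, 0, 0]'

```text
clock: 10.72
eef_pos: [452.2, -92.2, 241.3]
tool_rot: [-3.141, 0.0, 0.144]
force: [0.2, -0.0, -0.6]
width: 0.0
gripper_force: 0.0
```

Run:
```python
from h import *
a,_=grab('scene','s4.png'); b,_=grab('top','t4.png')
cv2.imwrite('pics/c4.png',np.hstack([cv2.resize(a[120:300,210:350,::-1],(400,514)),cv2.resize(b[120:300,160:300,::-1],(400,514))]))
import m
```

```text
top 264 depth pts 263 [428.94278685  86.43117885 143.1807179 ]
(225.53048706054688, 245.77438354492188) (15.349984169006348, 17.00645637512207) 83.6598129272461
[[449.0, 117.0], [457.0, 64.0], [409.0, 57.0], [402.0, 110.0]] [[429.25055853  86.79436128 144.        ]]
scene 200 depth pts 197 [433.27116776  86.34663363 142.33998284]
(308.5452575683594, 182.373291015625) (18.76757049560547, 12.040841102600098) 19.653823852539062
[[470.0, 70.0], [409.0, 39.0], [400.0, 105.0], [460.0, 132.0]] [[435.31244242  87.19256716 144.        ]]
tri [429.03816511  87.02170859 140.85751804] [431.10460734  84.35976239 140.52526949]
```

View pics/c4.png

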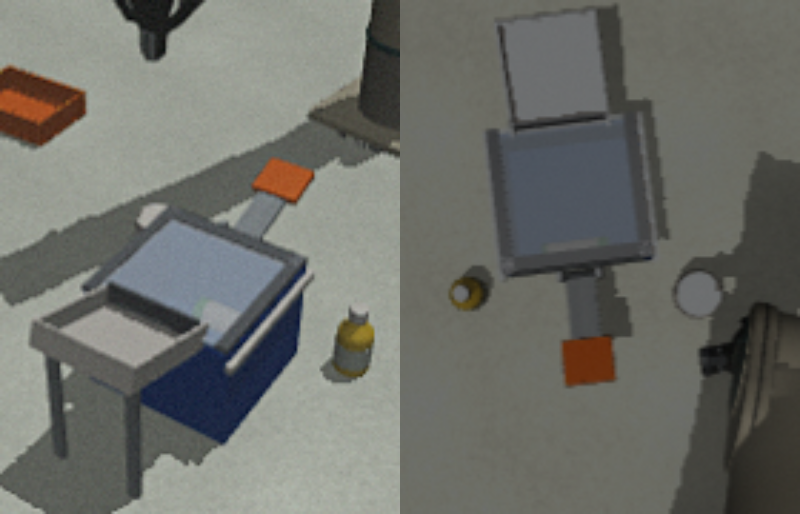

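The lid is shut flat, the pad is back at its starting height (285,178 in the left panel), and the cartridge shows through the lid inside the bin. The jar and dropper haven't moved, and the arm is clear.

```bash
python3 -c "
from cell import workorder
print(workorder.finish_job())"
```

```text
the job is handed in; nothing more can be done
None
```

The job is handed in: the lever went down to its stop, the cartridge rolled into the bin, the lid was eased fully shut, and the arm moved clear at about 10.7 s with the jar and dropper unmoved.

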